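# Clear the keeper and bolt the chest

## Robot

A 7-joint arm with a two-finger parallel gripper is mounted at the origin on a cart in front of the work surface, level with it; the furniture and walls round the work are solid. World frame = base frame: x ahead of the robot, y to its left, z up, the work surface at z = 0. Lengths are in m, angles in rad, forces in N, time in s.
With the tool pointing down it reaches from about 0.4 to 0.85 m from the base axis. Payload 4.5 kg.
Tool frame: the origin (TCP) lies between the finger pads; the fingertips stand 19 mm ahead of it and the grasp point (between the pads) is the TCP; z points along the fingers, y is the line along which they close (so a half turn about z gives the same grasp; the last joint's range is limited). The gripper opens to 88 mm and grips with 3 to 60 N. Pads are 18 mm wide; open, the fingers measure 123 mm over their backs; the gripper's body (75 mm by 187 mm) begins 45 mm behind the grasp point.
Start: joints at [1.338, 0.689, -0.195, 1.565, 0.157, 0.902, -0.215], TCP at [0.165, -0.603, 0.258] pointing down, gripper open.
Joint ranges: [-3.01, 3.01], [-0.46, 2.08], [-1.47, 1.51], [0.13, 2.56], [-1, 4.14], [0.04, 2.09], [-2.66, 2.66]. Speed limits (rad/s): [2.57, 2.57, 3.14, 3.14, 3.14, 3.14, 3.14].

## Interface

Orientations are given as a unit quaternion [x, y, z, w].
In Python, from plant import ctrl, eoat, monitor, snapshot, workorder gives the robot as it stands. Calls block until the motion is done:
- ctrl.reach(position, orientation): joint-space move of the TCP to a pose.
- ctrl.move_straight(position, frame=None, rate=0.15): straight line of the TCP; frame=None keeps the orientation; rate is the mean speed in m/s.
- ctrl.movej(angles): joint-space move.
- eoat.gripper_to(opening, f_grip=None): opening from 0.0 (shut) to 1.0 (fully open); f_grip is the grip in N (None keeps the last); returns when the fingers have stopped.
- ctrl.pause(seconds).
- ctrl.inverse_kinematics(position, orientation): joint angles nearest the present ones, or None.
- monitor.observe(): the state.
- snapshot(name): name is "scene" or "side" or "wrist"; returns a dict with "img" (480x640x3 uint8, red, green, blue), "vertical_fov" (degrees; the focal length in pixels is half the picture's height over the tangent of half this angle, whatever the lens; pixels are square), "cx", "cy" (the principal point, pixels), "view" (4x4, takes a point from world to camera coordinates); the wrist camera has in their place "tool_from_camera" (4x4, takes a point from camera to tool coordinates, whose origin is the TCP and whose axes are the flange's). Camera axes: x right, y up, looking along -z (the intrinsics and any distortion apply to the point x, -y, -z); pixel columns grow to the right and rows downward; lengths in m; the calibration is good to about 2 mm. A picture is of the moment at which its call begins: read the wrist's pose just before it. There is no depth.
A pose or a line that the arm cannot do raises ctrl.IKError and nothing moves.
- workorder.hand_in(): hands the job in; it is judged then, once.
The state is a dict: "t": time; "q": joint angles; "qd": joint speeds; "joint_efforts": joint torques, N m; "eef_pos": TCP position; "tool_rot": TCP orientation; "wrist_force": force on the tool from outside, world axes, zero at the start; "torque": the same for the moment, N m; "finger_gap": opening from 0.0 (shut) to 1.0 (fully open); "finger_force": force on a finger pad.
Only numpy, scipy, OpenCV 4.12 (cv2) and the standard library are available. Lean on these libraries where they do the work, as an engineer would, in place of code of your own. Each camera call takes 0.05 s, during which the arm holds its last target. There are 200 camera calls.

## Task

Somebody has parked the roll of masking tape over the keeper post of the flat steel chest, so the chest cannot be bolted. Lift the roll off the post and lay it flat on the plywood board, wholly on it, then slide the chest's bolt fully home through the keeper post. Do not knock over the paint tin or the white bottle.

Things in the scene. Friction and masses are not known exactly. Their poses are not given: they have to be found in the camera images.
- chest: Flat closed steel chest, fixed to the worktop, 160 (its x) x 300 (its y) x 60 mm high; origin at the centre of its underside, z up. On its top a slide bolt runs along its +y in a slotted housing (27 mm wide, 18 mm high, from y = -145 to +10 mm, on x = 0), towards a round keeper post at y = +85 mm. A marker pen lies on top behind the bolt (about x = +62 mm).
- bolt (a joint): Travel of the flat steel bolt (16 x 8 mm bar) along the chest's +y, in m: 0 fully drawn back, 0.100 fully home against its stop, with its tip through the keeper post's slot and 5 mm out beyond it. It slides with about 3 N of friction and stays where it is left.
- bolt_knob (a point): Grip point on the axis of the bolt's upright black knob, 22 mm in diameter; the knob stands from 23 mm below this point to 15 mm above it, and the top of the housing is 27 mm below this point. Moves with the bolt. It is above x = 0, y = -115 mm + bolt travel of the chest, 105 mm over the worktop. Its axes are the chest's.
- keeper (a point): Centre of the top of the keeper post: a round steel stub 40 mm in diameter, 22 mm high above the chest's top, with a cross slot along the chest's y in which the bolt's tip enters. At the start the tape roll surrounds it. Its axes are the chest's.
- tape: Roll of tan masking tape lying flat: 105 mm outside, 63 mm bore (wall about 20 mm), 48 mm high; origin at the centre of its underside, z along its bore. At the start it lies on the chest's top around the keeper post; its top is 26 mm above the post's. About 0.12 kg. It can be gripped across the wall, one finger in the bore above the post.
- board: Plain square plywood board fixed on the worktop, 190 x 190 x 10 mm; origin at the centre of its underside, z up. The tape roll goes on it.
- tin: Bystander: pale paint tin with a printed label, 75 mm across, 100 mm high, standing on the worktop just beyond the board; origin at the centre of its underside.
- bottle: Bystander: white plastic bottle with a screw cap, 66 mm across, 124 mm high, standing on the worktop just beyond the chest; origin at the centre of its underside.

How it is judged:
By the outcome, as a careful person would: the job done as asked, in the order asked, and still so for the second after the job is handed in, with the robot touching nothing.
It also fails if it takes over 56 s, if anything falls off the work surface, if the arm or the gripper's body presses on something with over 40 N, if the wrist force passes 120 N, or if a joint passes its speed limit or range.

## Working session

There is one attempt and no reset: what is moved stays moved. The work goes in short steps, each a Python script; the robot and the scene stay as the last script left them, time stands still between calls to the robot, and variables do not carry over. Pictures are saved under pics/ and viewed, at most 10 in all, crops included, and the job is handed in when it is done.

```bash
mkdir -p pics; ls
python3 - <<'E'
from plant import ctrl,eoat,monitor,snapshot,workorder
import cv2
o=monitor.observe();print(o)
for n in ["scene","side","wrist"]:
    s=snapshot(n);cv2.imwrite(f"pics/{n}0.png",s["img"][:,:,::-1])
    print(n,{k:v for k,v in s.items() if k!="img"})
E
```

```text
pics
{'t': 0.0, 'q': array([ 1.33781239,  0.68997454, -0.19451122,  1.56633165,  0.15727635,
        0.90245311, -0.21508153]), 'qd': array([-2.05222930e-05, -5.56960317e-04,  2.49268730e-04, -3.69764496e-04,
        6.60365070e-04, -2.25202856e-04,  1.76712729e-03]), 'joint_efforts': array([-4.78576112e-04, -5.27564871e+01, -1.26685638e+00, -1.53434891e+01,
       -5.25085756e-02,  6.58734687e-03,  1.73044623e-04]), 'eef_pos': array([ 0.16457751, -0.60234096,  0.2569191 ]), 'tool_rot': array([ 9.91110461e-01,  1.33038581e-01, -1.70936871e-04, -8.72650473e-04]), 'wrist_force': array([ 0.14262475, -0.16024933,  0.14660849]), 'torque': array([ 0.0293744 , -0.00367758,  0.0185979 ]), 'finger_force': 0.0, 'finger_gap': 1.0016441812660848}
scene {'vertical_fov': 56.140368190776755, 'cx': 323.1689800961238, 'cy': 230.23832325448342, 'view': array([[-0.87719427, -0.48000261,  0.01130095,  0.56001179],
       [ 0.31496999, -0.55751713,  0.76809411, -0.28940879],
       [-0.36238671,  0.6773272 ,  0.64023725, -0.84129481],
       [ 0.        ,  0.        ,  0.        ,  1.        ]])}
side {'vertical_fov': 45.36880820376271, 'cx': 312.22680247953053, 'cy': 230.20510756330228, 'view': array([[ 0.99698159, -0.07589569, -0.01635719, -0.63431386],
       [ 0.06189757,  0.64982938,  0.75755559, -0.11405993],
       [-0.04686582, -0.75628145,  0.65256568, -1.06361091],
       [ 0.        ,  0.        ,  0.        ,  1.        ]])}
wrist {'vertical_fov': 70.5742188682698, 'cx': 320.87795769387463, 'cy': 234.84446958837256, 'tool_from_camera': array([[ 1.08332558e-04,  9.59152575e-01,  2.82889247e-01,
         7.33945241e-02],
       [ 9.99999987e-01, -1.37634189e-04,  8.37063626e-05,
        -9.46997520e-04],
       [ 1.19222405e-04,  2.82889235e-01, -9.59152577e-01,
        -1.27194614e-01],
       [ 0.00000000e+00,  0.00000000e+00,  0.00000000e+00,
         1.00000000e+00]])}
```

View pics/scene0.png

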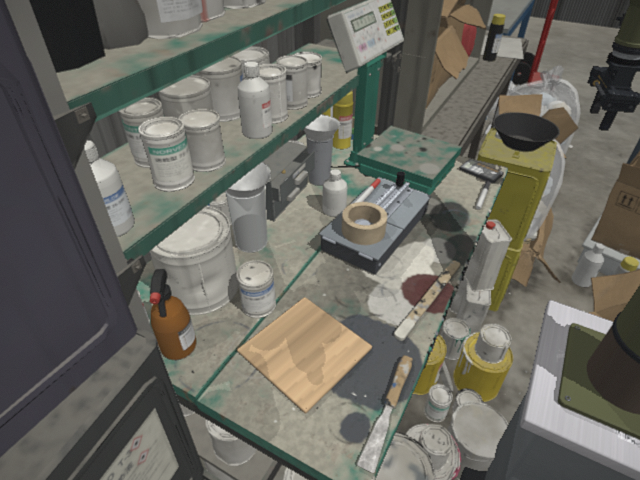

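View pics/side0.png

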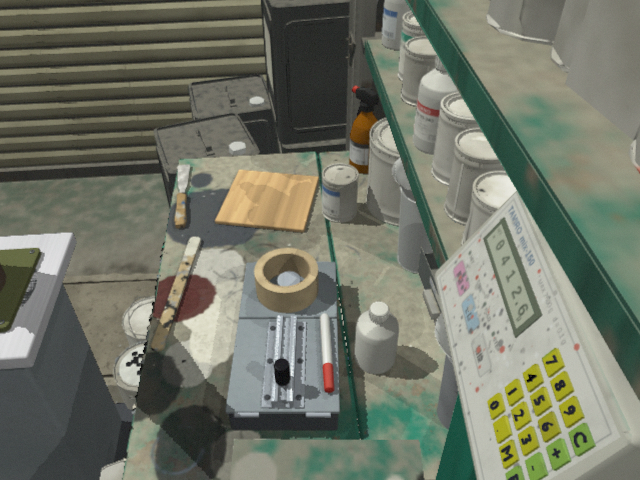

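The scene view shows the tape around (366,220), the knob at (401,178), and the board with corners near (307,298), (371,351), (306,408), (238,351). The side view shows the tape at (286,275), the knob top at (282,362), the board at (270,200), the bottle at (377,340) and the tin at (340,192). Next I'll cast rays.

```bash
cat > h.py <<'E'
from plant import ctrl,eoat,monitor,snapshot,workorder
import cv2,numpy as np
from scipy.spatial.transform import Rotation as R
def cam(s,tool=None):
    f=240/np.tan(np.radians(s["vertical_fov"]/2))
    if "view" in s: T=np.linalg.inv(s["view"])
    else:
        W=np.eye(4);W[:3,:3]=R.from_quat(tool["tool_rot"]).as_matrix();W[:3,3]=tool["eef_pos"];T=W@s["tool_from_camera"]
    return f,s["cx"],s["cy"],T
def ray(c,p):
    f,cx,cy,T=c;d=T[:3,:3]@np.array([(p[0]-cx)/f,-(p[1]-cy)/f,-1]);return T[:3,3],d/np.linalg.norm(d)
def onz(c,p,z):
    o,d=ray(c,p);return o+d*(z-o[2])/d[2]
def tri(c1,p1,c2,p2):
    o1,d1=ray(c1,p1);o2,d2=ray(c2,p2)
    t=np.linalg.lstsq(np.c_[d1,-d2],o2-o1,rcond=None)[0]
    a=o1+d1*t[0];b=o2+d2*t[1];return (a+b)/2,np.linalg.norm(a-b)
E
python3 - <<'E'
from h import *
np.set_printoptions(precision=4,suppress=True)
S=snapshot("scene");D=snapshot("side");cs,cd=cam(S),cam(D)
for n,c,ps,z in [("board sc",cs,[(307,298),(371,351),(306,408),(238,351)],.01),("board sd",cd,[(320,176),(308,231),(217,223),(238,170)],.01),
 ("chest sd",cd,[(247,262),(336,263),(339,412),(229,413)],.06),("tape sd",cd,[(286,271)],.108),("tape sc",cs,[(366,216)],.108)]:
    P=np.array([onz(c,p,z) for p in ps]);print(n,P[:,:2].tolist(),P.mean(0),np.linalg.norm(P-np.roll(P,1,0),axis=1))
for n,a,b in [("knob",(401,176),(282,362)),("tape",(366,216),(286,271))]: print(n,tri(cs,a,cd,b))
# tape masks
for n,s,c in (("sc",S,cs),("sd",D,cd)):
    hsv=cv2.cvtColor(s["img"],cv2.COLOR_RGB2HSV)
    m=cv2.inRange(hsv,(8,60,70),(28,255,255))
    k,l,st,ce=cv2.connectedComponentsWithStats(m)
    for i in range(1,k):
        if st[i,4]>600: print(n,st[i],ce[i])
w=snapshot("wrist")
a=cv2.resize(S["img"][160:290,300:460],None,fx=4,fy=4,interpolation=cv2.INTER_CUBIC)[:520,:640]
cv2.imwrite("pics/sc_crop.png",a[:,:,::-1])
a=cv2.resize(D["img"][235:435,205:405],None,fx=3,fy=3,interpolation=cv2.INTER_CUBIC)
cv2.imwrite("pics/sd_crop.png",a[:,:,::-1])
E
```

```text
board sc [[0.6186381701704715, 0.11006340466455755], [0.4401937741921791, 0.16740112934680773], [0.49161101767672605, 0.3311974763543739], [0.667047238966223, 0.29389320054415907]] [0.5544 0.2256 0.01  ] [0.1901 0.1874 0.1717 0.1794]
board sd [[0.6761880502485366, 0.28942965977046453], [0.6354876361653374, 0.10085566453842143], [0.44989243559033254, 0.14393407028208516], [0.48907261667788016, 0.33206939746213326]] [0.5627 0.2166 0.01  ] [0.1919 0.1929 0.1905 0.1922]
chest sd [[0.5180340276757616, -0.031128481547626152], [0.6758731956396333, -0.04841192336786926], [0.6482504030725986, -0.34353471529836815], [0.49612416994208886, -0.3319679411338387]] [ 0.5846 -0.1888  0.06  ] [0.3016 0.1588 0.2964 0.1526]
tape sd [[0.5867304963265729, -0.10885796534924175]] [ 0.5867 -0.1089  0.108 ] [0.]
tape sc [[0.581296390208307, -0.1015827383232405]] [ 0.5813 -0.1016  0.108 ] [0.]
knob (array([ 0.5716, -0.2937,  0.1143]), np.float64(0.004610496630052982))
tape (array([ 0.5849, -0.106 ,  0.1044]), np.float64(0.0037124804533496293))
sc [ 426    0   60  108 2560] [451.4852  43.3574]
sc [498  95  44  21 773] [519.8887 103.8655]
sc [ 477  128   80  184 6555] [518.4185 207.8281]
sc [ 592  151   48  104 2794] [622.3855 212.083 ]
sc [ 343  202   43   42 1055] [365.3242 220.2256]
sc [ 589  255   51   67 1896] [615.1788 289.6297]
sc [ 151  296   45   64 1724] [170.9403 328.2784]
sc [ 237  297  135  116 8075] [304.5624 352.5269]
sc [ 453  332   60   70 2025] [481.1906 371.638 ]
sc [413 334  34  61 884] [431.5045 366.6889]
sd [ 215  169  104   64 4955] [268.6052 200.4484]
sd [ 254  248   64   65 3060] [286.2794 279.45  ]
```

View pics/sd_crop.png

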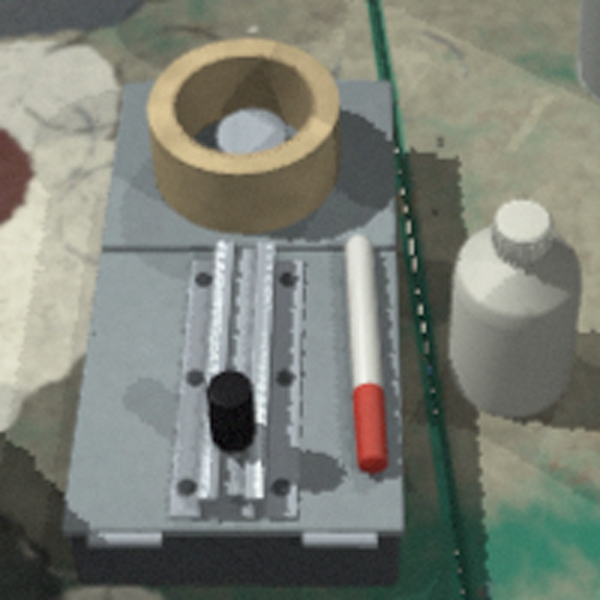

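The side-view crop confirms that chest +x (the pen side) is roughly world +x, the tape lies flat round the post, and the chest yaw is about -5°. I'll move above the chest for a closer look with the wrist camera.

```bash
cat >> h.py <<'E'
def down(yaw):  # tool x at world angle yaw, pointing down
    c,s=np.cos(yaw),np.sin(yaw)
    return R.from_matrix([[c,s,0],[s,-c,0],[0,0,-1]]).as_quat()
E
python3 - <<'E'
from h import *
np.set_printoptions(precision=4,suppress=True)
y=np.radians(-5)
for p,a in [((.6,-.17,.3),y),((.585,-.15,.105),y),((.585,-.15,.105),y+np.pi),((.56,.175,.055),y),((.57,-.30,.105),y),((.55,-.107,.105),y+np.pi/2),((.55,-.107,.105),y-np.pi/2)]:
    print(p,ctrl.inverse_kinematics(p,down(a)))
ctrl.reach((.6,-.17,.3),down(y))
o=monitor.observe();s=snapshot("wrist");print(o["t"],o["eef_pos"],o["wrist_force"])
np.save("w1.npy",dict(o=o,s=s),allow_pickle=True)
cv2.imwrite("pics/w1.png",s["img"][:,:,::-1])
E
```

```text
(0.6, -0.17, 0.3) [ 0.2339  0.6383 -0.0572  1.5222  0.041   0.9823 -1.4929]
(0.585, -0.15, 0.105) [ 0.1711  0.8687  0.0063  1.7508 -0.0096  0.5222 -1.4745]
(0.585, -0.15, 0.105) [ 0.524   0.9423 -0.6403  1.7308  0.7918  0.7465  0.9554]
(0.56, 0.175, 0.055) [-0.5078  0.9546  0.2236  1.822  -0.4635  0.4166 -1.6065]
(0.57, -0.3, 0.105) [ 0.4209  0.907  -0.0149  1.62    0.0203  0.6148 -1.2629]
(0.55, -0.107, 0.105) [ 0.3031  0.8467 -0.3298  1.875   0.524   0.5062 -0.4751]
(0.55, -0.107, 0.105) [-0.1079  0.8753  0.3815  1.897  -0.6467  0.4943 -2.4985]
2.5 [ 0.5995 -0.1716  0.2999] [-0.0745  0.9622  0.3736]
```

View pics/w1.png

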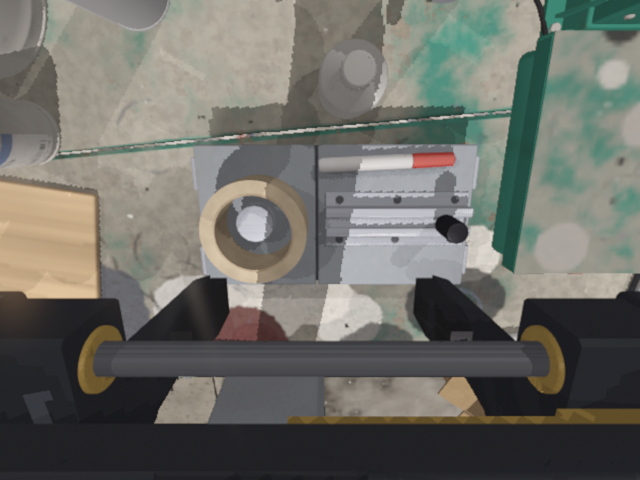

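The wrist view shows the tape's top ring spanning px x 199–307 and y 178–283, the post top near (253,223), the knob at (452,228), and the bottle well away at (352,75). I'll fit these with masks.

Run:
```python
from h import *
np.set_printoptions(precision=4,suppress=True)
w=np.load("w1.npy",allow_pickle=True).item();c=cam(w["s"],w["o"]);im=w["s"]["img"]
hsv=cv2.cvtColor(im,cv2.COLOR_RGB2HSV)
m=cv2.inRange(hsv,(8,50,60),(30,255,255));m[:,:190]=0;m[:160]=0;m[290:]=0;m[:,320:]=0
m=cv2.morphologyEx(m,cv2.MORPH_OPEN,np.ones((3,3)))
ct=max(cv2.findContours(m,0,1)[0],key=cv2.contourArea);h=cv2.convexHull(ct)
print("tape bbox",cv2.boundingRect(ct))
P=np.array([onz(c,p[0],.108)[:2] for p in h])
(x,y),r=cv2.minEnclosingCircle(P.astype(np.float32));print("tape",x,y,2*r)
k=cv2.inRange(hsv,(0,0,0),(180,255,45));k[:,:435]=0;k[:,475:]=0;k[:205]=0;k[250:]=0
kc=max(cv2.findContours(k,0,1)[0],key=cv2.contourArea);b=cv2.boundingRect(kc);print("knob bbox",b,cv2.minAreaRect(kc))
M=cv2.moments(kc);p=(M["m10"]/M["m00"],M["m01"]/M["m00"]);print("knob mid",p,onz(c,p,.101))
print("post",onz(c,(253,223),.082))
# chest: ends and edges by grey mask
for n,p in dict(TL=(194,145),TR=(475,145),BR=(463,284),BL=(207,283)).items(): print(n,onz(c,p,.06)[:2])
```

```text
tape bbox (199, 175, 109, 108)
tape 0.5885974764823914 -0.10537198930978775 0.11172662675380707
knob bbox (436, 215, 31, 25) ((450.88763427734375, 228.17977905273438), (33.283935546875, 20.13995933532715), 32.0053825378418)
knob mid (446.22592592592594, 224.24506172839506) [ 0.5762 -0.2937  0.101 ]
post [ 0.5901 -0.0984  0.082 ]
TL [ 0.6739 -0.0441]
TR [ 0.6476 -0.3372]
BR [ 0.4891 -0.3292]
BL [ 0.5175 -0.0288]
```

Run:
```python
from h import *
np.set_printoptions(precision=4,suppress=True)
y=np.radians(-5.3);q=down(y)
eoat.gripper_to(.55,f_grip=25)
ctrl.reach((.585,-.1427,.17),q)
ctrl.move_straight((.585,-.1427,.106),rate=.1)
print(monitor.observe()["wrist_force"])
eoat.gripper_to(0,f_grip=25)
o=monitor.observe();print(o["t"],o["eef_pos"],o["finger_gap"]*88,o["finger_force"],o["wrist_force"])
ctrl.move_straight((.585,-.1427,.25),rate=.12)
o=monitor.observe();print(o["t"],o["eef_pos"],o["finger_gap"]*88,o["finger_force"],o["wrist_force"])
s=snapshot("side");s2=snapshot("wrist")
cv2.imwrite("pics/lift.png",np.hstack([cv2.resize(s["img"],(400,300)),cv2.resize(s2["img"],(400,300))])[:,:,::-1])
```

```text
[ 0.2803 -0.2477  0.5906]
5.2083 [ 0.5852 -0.143   0.1063] 20.0705665113684 22.368590072728693 [-0.3251  0.2942  2.4834]
6.5583 [ 0.5845 -0.1426  0.2492] 19.72364905090922 22.262169029563665 [ 0.2996 -0.2195 -0.8468]
```

View pics/lift.png

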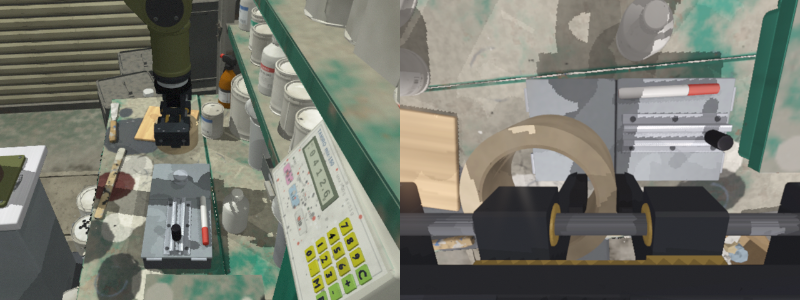

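The pictures show the tape lifted level in the gripper (wrist crop about (530,170)) and the post clear. Next I'll place it on the board.

Run:
```python
from h import *
np.set_printoptions(precision=4,suppress=True)
y=np.radians(-5.3);q=down(y)
ctrl.reach((.556,.177,.16),q)
ctrl.move_straight((.556,.177,.065),rate=.1)
z=.065
f0=monitor.observe()["wrist_force"][2]
while z>.052:
    z-=.002;ctrl.move_straight((.556,.177,z),rate=.04)
    f=monitor.observe()["wrist_force"][2]-f0
    if f>2.5: break
print("z",z,f)
eoat.gripper_to(.55)
ctrl.move_straight((.556,.177,.20),rate=.15)
y2=np.radians(84.7)
o=monitor.observe();s=snapshot("side");s2=snapshot("scene")
print(o["t"],o["eef_pos"],o["finger_gap"]*88,o["wrist_force"])
cv2.imwrite("pics/place.png",np.hstack([s["img"][120:420,160:560],cv2.resize(s2["img"][180:430,150:450],(360,300))])[:,:,::-1])
```

```text
z 0.05499999999999999 9.667983576118466
11.975 [0.5554 0.1768 0.1992] 48.37106416323031 [-0.4139  0.5792  0.3823]
```

View pics/place.png

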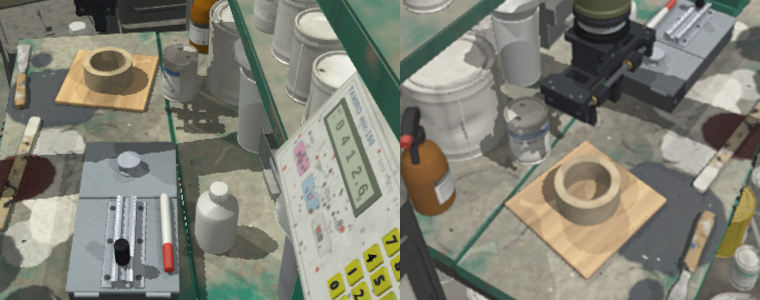

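The tape lies flat and wholly on the board, with the tin and bottle upright. Now the bolt knob: grip across x, then push along chest +y.

Run:
```python
from h import *
np.set_printoptions(precision=4,suppress=True)
y=np.radians(84.7);q=down(y);d=np.array([.0924,.9957,0])
k=np.array([.572,-.299,.106])
ctrl.reach(k+[0,0,.09],q)
ctrl.move_straight(k,rate=.1)
print(monitor.observe()["wrist_force"])
eoat.gripper_to(0,f_grip=25)
o=monitor.observe();print(o["t"],o["eef_pos"],o["finger_gap"]*88,o["finger_force"],o["wrist_force"])
for a in np.r_[np.arange(.02,.081,.02),np.arange(.085,.116,.003)]:
    ctrl.move_straight(k+d*a,rate=.06)
    o=monitor.observe();f=o["wrist_force"];print(round(a,3),(o["eef_pos"]-k)@d,f,o["finger_gap"]*88)
    if -f@d>16 or abs(f[0])>30: break
print(o["t"])
s=snapshot("side");cv2.imwrite("pics/bolt.png",cv2.resize(s["img"][235:435,205:405],None,fx=3,fy=3)[:,:,::-1])
```

```text
[0.0067 0.3266 0.8928]
15.3917 [ 0.5719 -0.2991  0.1063] 21.189243097436012 24.999772170558572 [-0.8315  0.743   2.7493]
0.02 0.02163724344315541 [-2.7467  0.3807  5.9486] 20.871304255499517
0.04 0.04127891474277533 [-3.2223  0.2479  6.6131] 21.337821694657624
0.06 0.061139307330334694 [-3.7087  0.2601  6.504 ] 20.9437584731778
0.08 0.08122931221234395 [-3.6175 -0.2022  7.2022] 21.29877157454088
0.085 0.08549915869936536 [-3.6857 -0.786   7.0692] 21.002584639989728
0.088 0.08798396908269049 [-3.0914 -1.2271  7.0171] 21.581773946001665
0.091 0.09083383676907178 [-3.3006 -2.6722  7.0156] 21.359642879096054
0.094 0.0937969284583075 [-3.9482 -2.1105  7.073 ] 20.852878185318744
0.097 0.09678874022087502 [-3.3634 -2.2863  7.053 ] 21.116349615722505
0.1 0.09919639426062422 [-3.1391 -3.1559  7.1658] 21.218935061320913
0.103 0.09932593670935452 [-3.1758 -6.6988  7.3532] 21.29822047135753
0.106 0.09943101942786521 [ -2.7135 -10.9438   5.8242] 21.412660357363535
0.109 0.09956182634070516 [ -2.7362 -15.6698   6.442 ] 21.286468258429
0.112 0.0996815513352681 [ -2.9278 -19.8727   6.7543] 21.127442925710195
19.825
```

View pics/bolt.png

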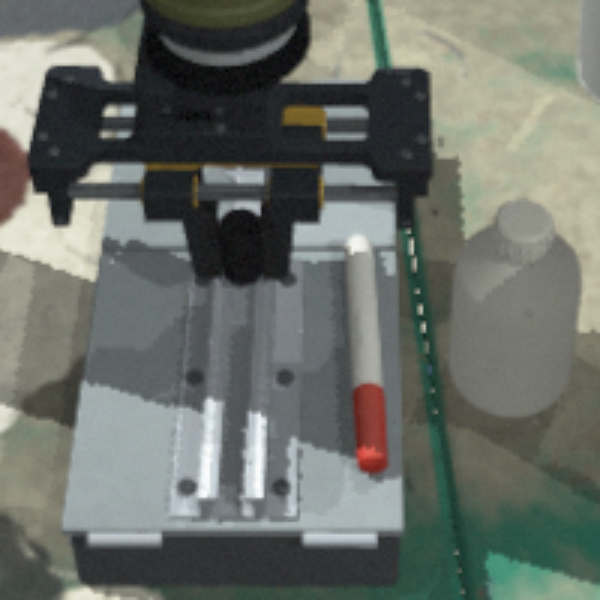

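The bolt stopped hard at about 0.0995 m with rising resistance, so it is home. I'll release, retreat and check.

Run:
```python
from h import *
k=np.array([.572,-.299,.106]);d=np.array([.0924,.9957,0])
ctrl.move_straight(k+d*.102,rate=.05)
eoat.gripper_to(.55)
p=monitor.observe()["eef_pos"]
ctrl.move_straight(p+[0,0,.15],rate=.15)
ctrl.reach((.45,-.35,.32),down(np.radians(84.7)))
o=monitor.observe();print(o["t"],o["wrist_force"])
s=snapshot("side");s2=snapshot("scene")
cv2.imwrite("pics/end.png",np.hstack([cv2.resize(s["img"][150:430,200:400],(400,560)),cv2.resize(s2["img"][160:440,220:420],(400,560))])[:,:,::-1])
```

```text
22.8083 [-0.47224524 -0.02295005 -0.39224096]
```

View pics/end.png

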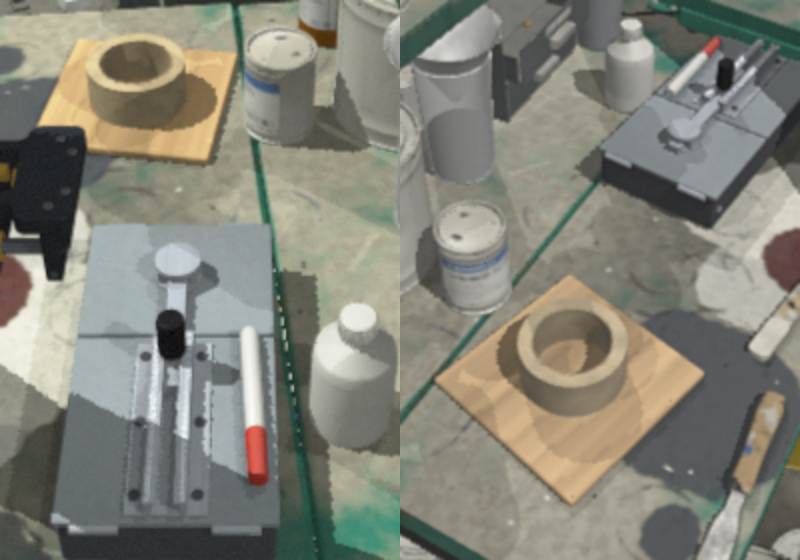

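The picture shows the bolt running through the post with its tip just beyond it (right half, about (677,143)), the tape flat inside the board, and the tin and bottle upright.

```bash
python3 -c "
from plant import workorder
print(workorder.hand_in())"
```

```text
the job is handed in; nothing more can be done
None
```

The tape roll lies flat and wholly on the board, the bolt is home against its stop through the keeper post, the tin and bottle are still upright, and the job was handed in at about 23 s of the 56 s allowed.

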